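Turn the eyepiece rest over against the fence and set it a bar's width from the stand

ROBOT

A 6-joint arm with a two-finger parallel gripper is mounted at the origin on the work surface. World frame = base frame: x ahead of the robot, y to its left, z up, the work surface at z = 0. Lengths are in m, angles in rad, forces in N, time in s.
With the tool pointing down it reaches from about 0.325 to 0.75 m from the base axis. Payload 7.6 kg.
Tool frame: the origin (TCP) lies on the centre line of the jaws, within the pads' length; the fingertips stand 22 mm ahead of it and the grasp point (between the pads) lies 3 mm ahead of it (tip_extent is the distance from the TCP to the fingertips, in m); z points along the fingers, y is the line along which they close (so a half turn about z gives the same grasp; the last joint's range is limited). The gripper opens to 85 mm and grips with 20 to 120 N. Pads are 22 mm wide; open, the fingers measure 114 mm over their backs; the gripper's body (76 mm by 85 mm) begins 54 mm behind the grasp point. The pads swing forward as they close: fully open they stand 13 mm farther back than shut.
Start: joints at [1.074, 0.052, 1.401, -0, 1.689, -0.07], TCP at [0.217, 0.478, 0.253] pointing down, gripper open.
Joint ranges: [-2.9, 2.9], [-0.91, 2.17], [0.12, 2.37], [-1.06, 4.2], [0.26, 2.73], [-2.93, 2.93]. Speed limits (rad/s): [2.57, 2.57, 3.01, 3.14, 3.14, 3.14].

INTERFACE

Orientations are given as [roll, pitch, yaw] about the fixed x, y, z axes, in that order (R = Rz(yaw) Ry(pitch) Rx(roll)).
In Python, from plant import state, read_camera, camera_params, sign_off, tip_extent gives the robot as it stands.
- The arm moves only by the tool apply_moves, never from a script. Its argument "steps" is a list of rows, each a list of 3 entries, a list of its own where there are three numbers: the shift along the tool's x, y, z each as a share of 0.2 m, from -1 to 1, then the turn, a rotation vector about the tool's x, y, z each as a share of 0.5 rad, from -1 to 1, then the opening, from 0 (shut) to 1 (fully open). In form: [[[x, y, z], [wx, wy, wz], grip], ...]. A call has exactly 10 rows; each row is the pose to reach, as a shift and turn from the pose commanded when the call began, along the tool's axes at that moment; what a row does not reach only later rows make up. A row lasts 1/12 s, in which the tool goes at most 41.7 mm and 7.16 degrees, less where a joint would pass 70% of its speed; a pose out of reach is approached as far as the arm can. A call with a number of a shift or a turn outside -1 to 1 is refused whole. A call with a gripper value outside its range is refused whole. The fingers move at their own pace and stop on an object; "newtons" is the grip in N (left out, the last holds). Time passes only in rows, so rows that repeat a pose let the fingers close, or fill a call up. It gives the time, the measured TCP pose, the force, the opening and the grip force at its end, in the units of the state.
- state(): the state, without advancing time (a new reading comes with each control period).
- read_camera(name): name is "scene" or "top" or "wrist"; returns (picture, depth): 400x640x3 uint8, red, green, blue; 400x640 float32, m along the optical axis (not along the pixel's ray), 0 where there is no reading.
- camera_params(name): a dict with "fx", "fy", "cx", "cy" (pixels), "rvec" (rotation vector, rad) and "tvec" (3), from world to camera coordinates, as OpenCV has them; the wrist camera has in their place "T_tool_cam" (4x4, takes a point from camera to tool coordinates, whose origin is the TCP and whose axes are the flange's). Camera axes: x right, y down, z forward; pixel columns grow to the right and rows downward; lengths in m; the calibration is good to about 2 mm. A picture is of the moment at which its call begins: read the wrist's pose just before it. camera_params takes no time and is no camera call.
- sign_off(): hands the job in; it is judged then, once.
The state is a dict: "t": time; "joint_pos": joint angles; "joint_vel": joint speeds; "joint_torque": joint torques, N m; "ee_pos": TCP position; "eef_rot": TCP orientation; "contact_force": force on the tool from outside, world axes, zero at the start; "wrist_torque": the same for the moment, N m; "grip_width": opening from 0.0 (shut) to 1.0 (fully open); "finger_force": force on a finger pad.
Only numpy, scipy, OpenCV 4.12 (cv2) and the standard library are available. Lean on these libraries where they do the work, as an engineer would, in place of code of your own. Each camera call takes 0.05 s, during which the arm holds its last target. There are 200 camera calls.

TASK

The wooden eyepiece rest is lying upside down, rubber feet in the air: stand it up against the upright fence and then lower it onto its feet, without letting it slap down. Then slide it, one short end flush against the fence, up to the steel dovetail bar, so that the bar alone sets an even gap between the rest and the drilled stand; the bar stays where it is against the stand, and everything else on the table is left alone.

Things in the scene. Friction and masses are not known exactly. Their poses are not given: they have to be found in the camera images.
- board: The eyepiece rest: flat mid-brown wooden board 110 (x) x 60 (y) x 14 (z) mm, about 0.14 kg; four black rubber feet (12 mm wide, 4 mm high, at x +-42, y +-20 mm) on its +z face, two flat cork discs on its -z face. Starts feet up, x towards the fence within 25 degrees. Origin: centre of the cork face; z points to the feet (down once turned over). Both ends are alike.
- board_mid (a point): Centre of the wooden board (7 mm from each big face); axes as the board's. Turned over and on its feet it is 11 mm above the table.
- fence: Fixed dark wooden fence, an upright strip 60 mm high, 18 mm thick, on the table beside the rest, running away from the robot. Origin: on the table, on the foot line of its flat upright face that looks to its -x (to the robot's left, towards the rest); y runs along the face, z up. The face reaches from y = -215 to +235 mm. A ledge 10 mm high lies behind it.
- stand: Fixed dark wooden drilled and slotted stand, 120 (x) x 140 (y) x 35 (z) mm, back against the fence, square to it, at its far (+y) part; origin: centre of its underside, axes parallel to the fence's. Eyepieces in its holes reach 80 mm above the table.
- bar: Loose black steel dovetail bar, the spacer, 100 (x) x 25 (y) x 14 (z) mm, 0.24 kg (the top 4 mm are only 19 mm wide in y; the full width is in the lowest 10 mm); lies flat along the stand's -y side, touching it, at right angles to the fence. Origin: centre of its underside.
- huygens: Bystander: brass eyepiece, 62 mm tall, 44 mm wide, standing in a hole of the stand; origin at its foot.
- widefield: Bystander: white plastic eyepiece, 64 mm tall, 42 mm wide, standing in a hole of the stand; origin at its foot.
- finder: Bystander: blue finder scope on its foot, 215 mm long, 75 mm high, to the right; origin under its foot's centre.
- cap: Bystander: black dust cap, 52 mm across, 14 mm high, to the left of the stand; origin under its centre.
- driver: Bystander: screwdriver 160 mm long, lying at the left; origin under its middle.
- jar: Bystander: small jar 56 mm wide, 75 mm high, at the left; origin under its centre.
- blower: Bystander: black rubber blower, 52 mm wide, 95 mm high, at the right near the robot; origin under its centre.
Mind the look-alikes: they are no part of the job. Of the things that look like the board, the middle-sized one is meant.

How it is judged:
On the way, in this order (a step that is already met when the one before it is completed fails the run):
1. the rest stands up (within 20 degrees of upright) leaning on the fence (angle between board's own z axis and vertical between 1.22 and 1.92 rad and contact force between board and fence above 0.02 N), for 0.1 s.
2. the rest lies flat with its feet down, on the table (angle between board's own z axis and vertical above 3.05 rad and height (world z) of board_mid below 0.015 m), for 0.2 s.
At the end, for the whole second after the job is handed in: The rest lies at rest on its feet, one short end within 4 mm of the fence and square to it within 3.4 degrees, its side within 4 mm of the bar; the bar still lies within 4 mm of the stand's side, square to the fence within 3.4 degrees, its length within 20 mm of the stand's middle (all of step 2 and x of board_mid in the frame of fence between -0.059 and -0.052 m and angle between the x axis of each of board, bar and the x axis of fence, either way round below 0.06 rad and y of board_mid in the frame of bar between -0.0465 and -0.039 m and y of bar in the frame of stand between -0.0865 and -0.079 m and x of bar in the frame of stand between -0.02 and 0.02 m and linear speed of board below 0.02 m/s); the robot touches nothing.
It fails at once if the rest topples or slaps down freely (turning faster than 10 rad/s) (angular speed of board above 10 rad/s).
It fails at once if another thing on the table is moved by more than 15 mm (distance of any of huygens, widefield, finder, cap, driver, jar, blower from where it was at the start of the episode above 0.015 m).
It also fails if it takes over 61 s, if anything falls off the work surface, if the arm or the gripper's body presses on something with over 40 N, if the wrist force passes 120 N, or if a joint passes its speed limit or range.

## Working session

There is one attempt and no reset: what is moved stays moved. The work goes in short steps, Python scripts to look and compute and a tool call to move; the robot and the scene stay as the last step left them, time stands still between calls to the robot, and variables do not carry over. Pictures are saved under pics/ and viewed, at most 10 in all, crops included, and the job is handed in when it is done.

Besides the shell and the picture viewer there is one more tool, called after "Request:" as name(argument=value, ...) on one line, values as JSON. apply_moves: Moves the arm, as the interface text tells. Its arguments: {"type":"object","properties":{"steps":{"type":"array"},"newtons":{"type":"number"}},"required":["steps"]}

```bash
mkdir -p pics; ls; cat > h.py <<'E'
import numpy as np,cv2
from scipy.spatial.transform import Rotation as R
from plant import *
def world(name):
    s=state(); pic,d=read_camera(name); c=camera_params(name)
    v,u=np.mgrid[0:400,0:640]
    P=np.stack([(u-c["cx"])/c["fx"]*d,(v-c["cy"])/c["fy"]*d,d],-1)
    if name=="wrist":
        T=np.array(c["T_tool_cam"]); P=P@T[:3,:3].T+T[:3,3]
        P=P@tool(s).T+np.array(s["ee_pos"])
    else:
        M=cv2.Rodrigues(np.array(c["rvec"],float))[0]
        P=(P-np.array(c["tvec"]).ravel())@M
    P[d==0]=np.nan
    return pic,P
def tool(s): return R.from_euler("xyz",s["eef_rot"]).as_matrix()
E
python3 - <<'E'
from h import *
s=state(); print(s,tip_extent)
for n in("top","scene"):
    pic,P=world(n); np.save(f"pics/{n}.npy",P); cv2.imwrite(f"pics/{n}0.png",pic[:,:,::-1])
E
```

```text
pics
{'t': 0.0, 'joint_pos': array([ 1.07370380e+00,  5.28021777e-02,  1.40174428e+00,  3.77236911e-06,
        1.68857816e+00, -7.02726907e-02]), 'joint_vel': array([-4.54848637e-04, -5.76813532e-04,  9.68632136e-04, -1.07834775e-03,
       -4.06797266e-05, -5.99706722e-04]), 'joint_torque': array([ 2.13436242e-04, -3.81652880e+01, -3.60199428e+01, -1.06290322e-04,
        6.03375796e-03, -2.33007546e-05]), 'ee_pos': array([0.21717568, 0.47768058, 0.25248062]), 'eef_rot': array([-3.14006473e+00, -1.11304372e-04,  2.71477317e+00]), 'contact_force': array([0.76957535, 0.38994611, 0.2017454 ]), 'wrist_torque': array([-0.04508615,  0.00287814,  0.01334966]), 'finger_force': 0.0, 'grip_width': 1.0010727386169354} 0.022
```

View pics/top0.png

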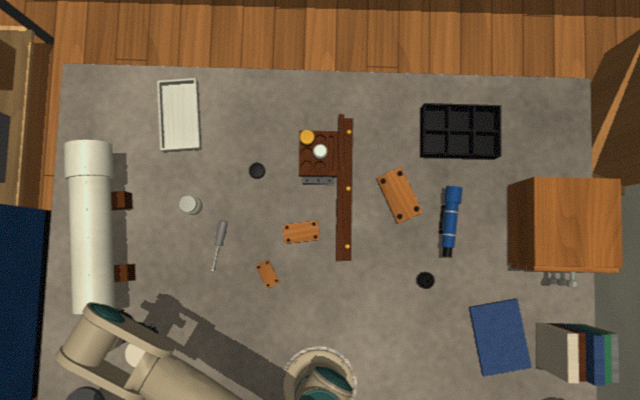

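View pics/scene0.png

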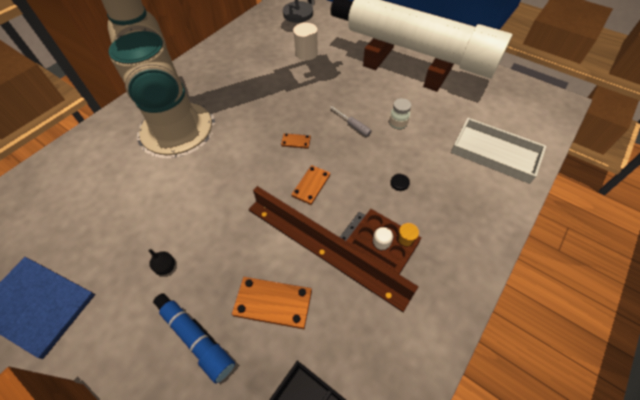

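Top view: the robot base is at (320,375), and the fence runs up x≈343 from row 115 to 260. There are three feet-up boards: small (267,274), middle (300,232) and large (398,195). The middle one fits: it is middle-sized and left of the fence. The bar is at (318,181) and the stand at (320,155). I'll confirm in a crop and measure.

```bash
python3 - <<'E'
from h import *
P=np.load("pics/top.npy"); pic=cv2.imread("pics/top0.png")
c=camera_params("top"); print(c["fx"],c["tvec"])
cv2.imwrite("pics/crop1.png",cv2.resize(pic[105:295,240:360],None,fx=5,fy=3.15*5/3.15,interpolation=cv2.INTER_CUBIC)[:, :][0:950:1][:,:] if 0 else cv2.resize(pic[145:265,240:400],None,fx=5,fy=5,interpolation=cv2.INTER_CUBIC))
# brown boards
hsv=cv2.cvtColor(pic,cv2.COLOR_BGR2HSV)
for nm,(u,v) in dict(small=(267,274),mid=(300,232),large=(398,195)).items():
    p0=P[v,u]; print(nm,p0.round(3),hsv[v,u])
    Z=P[...,2]; m=((Z>0.007)&(Z<0.03)&(np.hypot(*(P[...,:2]-p0[:2]).transpose(2,0,1))<0.11)).astype(np.uint8)
    n,l=cv2.connectedComponents(m); q=P[l==l[v,u]]
    print(len(q),cv2.minAreaRect(q[:,:2].astype(np.float32)), q[:,2].max().round(4))
for v in (120,150,180,200,220,240,255):
    print(v,[(u,*P[v,u].round(3)) for u in range(332,356,3)])
for v in range(168,192,2): print(v,P[v,318].round(4),P[v,310].round(4))
E
```

```text
514.2593662273716 [-0.01506878  0.56469852  1.56494866]
small [0.331 0.164 0.01 ] [ 12 166 157]
326 ((0.33281999826431274, 0.1616012305021286), (0.08804456889629364, 0.04609255865216255), 27.12370491027832) 0.0226
mid [0.463 0.066 0.018] [ 14 172 162]
683 ((0.4645262062549591, 0.0633418932557106), (0.0637773796916008, 0.11255703866481781), 10.90239429473877) 0.0293
large [ 0.586 -0.235  0.022] [ 14 179 170]
1405 ((0.5902431011199951, -0.24044130742549896), (0.16793783009052277, 0.09530320018529892), 24.951250076293945) 0.0299
120 [(332, np.float64(0.823), np.float64(-0.025), np.float64(-0.001)), (335, np.float64(0.822), np.float64(-0.034), np.float64(0.002)), (338, np.float64(0.817), np.float64(-0.043), np.float64(0.021)), (341, np.float64(0.808), np.float64(-0.051), np.float64(0.062)), (344, np.float64(0.805), np.float64(-0.06), np.float64(0.073)), (347, np.float64(0.822), np.float64(-0.072), np.float64(0.008)), (350, np.float64(0.821), np.float64(-0.081), np.float64(0.01)), (353, np.float64(0.824), np.float64(-0.092), np.float64(-0.001))]
150 [(332, np.float64(0.722), np.float64(-0
[... 3005 characters left out ...]
(-0.09), np.float64(0.015)), (353, np.float64(0.396), np.float64(-0.101), np.float64(-0.004))]
168 [0.6641 0.0156 0.0167] [0.6642 0.0407 0.0114]
170 [0.6588 0.0155 0.0102] [0.6582 0.0406 0.0095]
172 [0.6482 0.0152 0.0396] [0.6478 0.0398 0.0377]
174 [0.643  0.015  0.0326] [0.6427 0.0398 0.03  ]
176 [0.6396 0.0149 0.012 ] [0.6386 0.0399 0.0141]
178 [0.6328 0.0147 0.0157] [0.6328 0.0398 0.0106]
180 [0.6267 0.0146 0.0142] [0.6263 0.0396 0.0118]
182 [0.6208 0.0144 0.0108] [0.6193 0.0393 0.0176]
184 [0.6141 0.0142 0.0142] [0.614  0.0393 0.009 ]
186 [0.6087 0.0141 0.0067] [0.6083 0.0392 0.0039]
188 [ 0.6032  0.0139 -0.0009] [0.6022 0.039  0.0022]
190 [0.5966 0.0137 0.0022] [ 0.5968  0.039  -0.0066]
```

View pics/crop1.png

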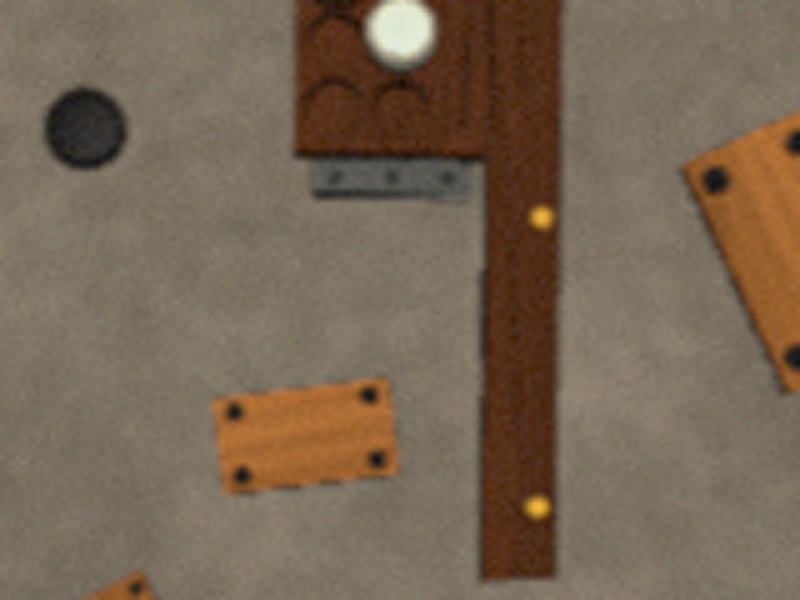

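The crop confirms the middle board (112x64 mm measured, corners at (213,402), (387,378), (398,472) and (226,494) in the crop). The fence's left top edge runs from (485,160) to (481,578), the bar's near edge is at v≈197 and the stand's edge at v≈157.

```bash
cat >> h.py <<'E'
def pix(name,uv,z):
    c=camera_params(name); M=cv2.Rodrigues(np.array(c["rvec"],float))[0]; t=np.array(c["tvec"]).ravel()
    o=-M.T@t; uv=np.atleast_2d(uv); d=np.c_[(uv[:,0]-c["cx"])/c["fx"],(uv[:,1]-c["cy"])/c["fy"],np.ones(len(uv))]@M
    return (o+d*((z-o[2])/d[:,2])[:,None])
def Rt(yaw,tilt):
    """tool axes: tool y horizontal at angle yaw from world x; tilt>0: pointing turned from down towards tool-lateral right of y (world -y for yaw=0)"""
    y=np.array([np.cos(yaw),np.sin(yaw),0]); side=np.array([np.sin(yaw),-np.cos(yaw),0])
    z=np.sin(tilt)*side+np.array([0,0,-np.cos(tilt)])
    return np.c_[np.cross(y,z),y,z]
def move(pos,M):
    """shares from measured pose to target"""
    s=state(); T=tool(s)
    print("shift",(T.T@(np.array(pos)-s["ee_pos"])/0.2).round(3),"turn",(R.from_matrix(T.T@M).as_rotvec()/0.5).round(3))
def show():
    s=state(); print(round(s["t"],2),s["ee_pos"].round(4),"rot",s["eef_rot"].round(3),"j",s["joint_pos"].round(3),"F",s["contact_force"].round(2),"w",round(s["grip_width"],3),round(s["finger_force"],1))
E
python3 - <<'E'
from h import *
f=lambda a:(np.array(a,float)+.5)/5-.5+np.array([240,145])
b=pix("top",f([(213,402),(387,378),(398,472),(226,494)]),.014); print("board",b.round(4).tolist(),b.mean(0).round(4))
x=(b[1]+b[2]-b[0]-b[3])/2; print("x axis",np.degrees(np.arctan2(x[1],x[0])),np.linalg.norm(x))
F=pix("top",f([(485,160),(481,578)]),.06); d=F[0]-F[1]; print("fence",F.round(4).tolist(),np.degrees(np.arctan2(d[1],d[0])))
print("bar near",pix("top",f([(318,196),(465,199)]),.010).round(4).tolist())
print("bar top",pix("top",f([(311,160),(470,160)]),.014).round(4).tolist())
print("stand",pix("top",f([(296,157),(484,157)]),.035).round(4).tolist())
show()
move([.464,.063,.2],Rt(np.radians(8),0))
E
```

```text
board [[0.4832, 0.1216, 0.014], [0.501, 0.0142, 0.014], [0.443, 0.0058, 0.014], [0.4266, 0.1117, 0.014]] [0.4635 0.0633 0.014 ]
x axis -80.89035933153349 0.10797382870389692
fence [[0.6328, -0.0417, 0.06], [0.3805, -0.0454, 0.06]] 0.8406194234344814
bar near [[0.614, 0.0606, 0.01], [0.6146, -0.0315, 0.01]]
bar top [[0.636, 0.0655, 0.014], [0.6388, -0.0339, 0.014]]
stand [[0.6348, 0.0741, 0.035], [0.638, -0.0419, 0.035]]
0.1 [0.2172 0.4777 0.2526] rot [-3.14  -0.     2.715] j [ 1.074  0.053  1.402  0.     1.689 -0.07 ] F [-0.21  1.05  0.74] w 0.999 0.0
shift [-1.982 -1.376  0.265] turn [-3.000e-03  1.000e-03  2.009e+00]
```

Request:
apply_moves(steps=[[[-0.5,-0.35,0],[0,0,0.5],1],[[-1,-0.7,0.1],[0,0,1],1],[[-1,-0.7,0.1],[0,0,1],1],[[-1,-0.7,0.1],[0,0,1],1],[[-1,-0.7,0.1],[0,0,1],1],[[-1,-0.7,0.1],[0,0,1],1],[[-1,-0.7,0.1],[0,0,1],1],[[-1,-0.7,0.1],[0,0,1],1],[[-1,-0.7,0.1],[0,0,1],1],[[-1,-0.7,0.1],[0,0,1],1]])

```text
t: 0.93
ee_pos: [0.341, 0.2685, 0.2333]
eef_rot: [3.142, -0.0, 2.216]
contact_force: [0.5, 0.0, -0.2]
grip_width: 0.997
finger_force: 0.0
```

```bash
python3 - <<'E'
from h import *
show(); move([.464,.063,.2],Rt(np.radians(9),0)); move([.464,.063,.2],Rt(np.radians(9),-.35))
E
```

```text
0.93 [0.341  0.2685 0.2333] rot [ 3.142 -0.     2.216] j [ 0.582 -0.204  1.683  0.     1.663 -0.064] F [ 0.46  0.03 -0.22] w 0.997 0.0
shift [-1.191 -0.127  0.166] turn [-0.    -0.001  0.977]
shift [-1.191 -0.127  0.166] turn [-0.171  0.685  0.967]
```

Request:
apply_moves(steps=[[[-1,-0.12,0.1],[0,0,0.98],1],[[-1,-0.12,0.1],[0,0,0.98],1],[[-1,-0.12,0.1],[0,0,0.98],1],[[-1,-0.12,0.1],[0,0,0.98],1],[[-1,-0.12,0.1],[0,0,0.98],1],[[-1,-0.12,0.1],[0,0,0.98],1],[[-1,-0.12,0.1],[0,0,0.98],1],[[-1,-0.12,0.1],[0,0,0.98],1],[[-1,-0.12,0.1],[0,0,0.98],1],[[-1,-0.12,0.1],[0,0,0.98],1]])

```text
t: 1.77
ee_pos: [0.4419, 0.0948, 0.2136]
eef_rot: [3.141, -0.0, 1.728]
contact_force: [-0.5, -0.4, -0.5]
grip_width: 0.998
finger_force: 0.0
```

```bash
python3 - <<'E'
from h import *
show(); move([.464,.063,.2],Rt(np.radians(9),0)); move([.464,.063,.2],Rt(np.radians(9),-.35))
pic,P=world("wrist"); np.save("pics/w1.npy",P); cv2.imwrite("pics/w1.png",pic[:,:,::-1])
E
```

```text
1.77 [0.4419 0.0948 0.2136] rot [ 3.141 -0.     1.728] j [ 0.129 -0.143  1.668  0.     1.615 -0.027] F [-0.53 -0.38 -0.49] w 0.998 0.0
shift [-0.174  0.084  0.068] turn [ 0.001 -0.    -0.001]
shift [-0.174  0.084  0.068] turn [ 0.001  0.7   -0.   ]
```

View pics/w1.png

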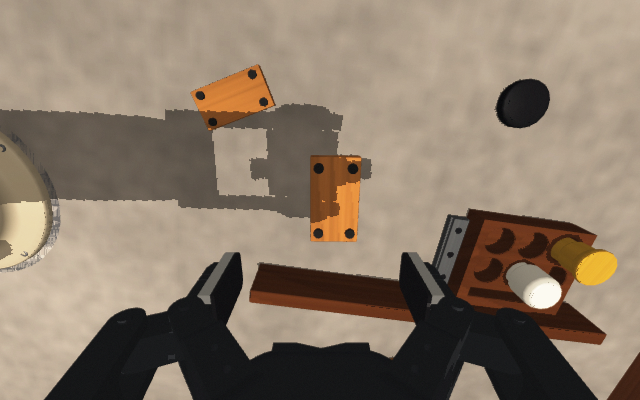

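Wrist view: the board is at corners (310,156), (361,156), (357,241) and (311,241), nearly square to the jaws. The fence is below it, and the bar is at (450,250) against the stand.

```bash
cat >> h.py <<'E'
def wpix(s,uv,z):
    c=camera_params("wrist"); T=np.array(c["T_tool_cam"]); M=tool(s)
    o=M@T[:3,3]+s["ee_pos"]; uv=np.atleast_2d(uv)
    d=np.c_[(uv[:,0]-c["cx"])/c["fx"],(uv[:,1]-c["cy"])/c["fy"],np.ones(len(uv))]@(M@T[:3,:3]).T
    return o+d*((z-o[2])/d[:,2])[:,None]
E
python3 - <<'E'
from h import *
s=state()
b=wpix(s,[(310,156),(361,156),(357,241),(311,241)],.014); print(b.round(4).tolist(),b.mean(0).round(4))
x=(b[2]+b[3]-b[0]-b[1])/2; print("x axis",np.degrees(np.arctan2(x[1],x[0])),np.linalg.norm(x))
ft=wpix(s,[(257,263),(411,277)],.06); d=ft[1]-ft[0];print("fence far? ",ft.round(4).tolist(),np.degrees(np.arctan2(d[1],d[0])))
E
```

```text
[[0.4249, 0.1165, 0.014], [0.4834, 0.1257, 0.014], [0.5006, 0.0167, 0.014], [0.4419, 0.0075, 0.014]] [0.4627 0.0666 0.014 ]
x axis -81.06000552389254 0.11032975421318669
fence far?  [[0.3832, -0.0055, 0.06], [0.5613, 0.0036, 0.06]] 2.9078103053290256
```

Request:
apply_moves(steps=[[[-0.15,0.08,0],[0,0.25,0],1],[[-0.15,0.08,0],[0,0.5,0],1],[[-0.15,0.08,0],[0,0.7,0],1],[[-0.15,0.08,0],[0,0.7,0],1],[[-0.15,0.08,0],[0,0.7,0],1],[[-0.15,0.08,0],[0,0.7,0],1],[[-0.15,0.08,0],[0,0.7,0],1],[[-0.15,0.08,0],[0,0.7,0],1],[[-0.15,0.08,0],[0,0.7,0],1],[[-0.15,0.08,0],[0,0.7,0],1]])

```text
t: 2.65
ee_pos: [0.4627, 0.0666, 0.2135]
eef_rot: [3.141, -0.349, 1.726]
contact_force: [-0.4, 0.3, 0.7]
grip_width: 1.0
finger_force: 0.0
```

```bash
python3 -c "
from h import *
show(); print(tool(state()).round(2))"
```

```text
2.65 [0.4627 0.0666 0.2135] rot [ 3.141 -0.349  1.726] j [-0.121 -0.062  1.625  0.338  1.671 -0.258] F [-0.41  0.29  0.74] w 1.0 0.0
[[-0.15  0.99 -0.05]
 [ 0.93  0.15  0.34]
 [ 0.34  0.   -0.94]]
```

```bash
python3 - <<'E'
from h import *
M=Rt(np.radians(9),-.349); C=np.array([.463,.065,.007])
for k in(.06,.03,.021): move(C-M[:,2]*k,M)
E
```

```text
shift [-0.361  0.     0.667] turn [ 0.002 -0.001 -0.004]
shift [-0.361  0.     0.817] turn [ 0.002 -0.001 -0.004]
shift [-0.361  0.     0.862] turn [ 0.002 -0.001 -0.004]
```

Request:
apply_moves(steps=[[[-0.36,0,0.2],[0,0,0],0.82],[[-0.36,0,0.4],[0,0,0],0.82],[[-0.36,0,0.55],[0,0,0],0.82],[[-0.36,0,0.65],[0,0,0],0.82],[[-0.36,0,0.72],[0,0,0],0.82],[[-0.36,0,0.78],[0,0,0],0.82],[[-0.36,0,0.8],[0,0,0],0.82],[[-0.36,0,0.81],[0,0,0],0.82],[[-0.36,0,0.82],[0,0,0],0.82],[[-0.36,0,0.82],[0,0,0],0.82]])

```text
t: 3.48
ee_pos: [0.465, 0.0548, 0.0352]
eef_rot: [3.14, -0.35, 1.725]
contact_force: [0.2, 0.6, 0.2]
grip_width: 0.819
finger_force: 0.0
```

```bash
python3 - <<'E'
from h import *
show()
M=Rt(np.radians(9),-.349); C=np.array([.463,.065,.007])
for k in(.03,.021): move(C-M[:,2]*k,M)
pic,P=world("wrist"); cv2.imwrite("pics/w2.png",pic[:,:,::-1])
E
```

```text
3.48 [0.465  0.0548 0.0352] rot [ 3.14  -0.35   1.725] j [-0.145  0.151  1.787  0.345  1.324 -0.405] F [0.16 0.64 0.19] w 0.819 0.0
shift [ 0.    -0.002  0.   ] turn [ 0.005 -0.001 -0.005]
shift [ 0.    -0.002  0.045] turn [ 0.005 -0.001 -0.005]
```

View pics/w2.png

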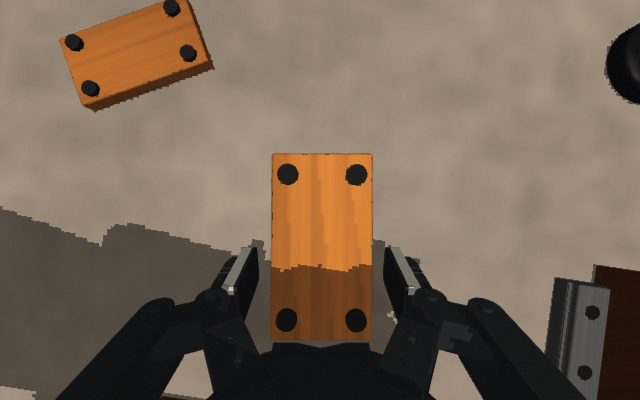

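The board sits between the fingertips, (255,250) and (388,250), about at mid-length. I'll descend gently.

Request:
apply_moves(steps=[[[0,0,0.01],[0,0,0],0.82],[[0,0,0.02],[0,0,0],0.82],[[0,0,0.03],[0,0,0],0.82],[[0,0,0.035],[0,0,0],0.82],[[0,0,0.04],[0,0,0],0.82],[[0,0,0.04],[0,0,0],0.82],[[0,0,0.045],[0,0,0],0.82],[[0,0,0.045],[0,0,0],0.82],[[0,0,0.045],[0,0,0],0.82],[[0,0,0.045],[0,0,0],0.82]])

```text
t: 4.37
ee_pos: [0.4641, 0.0579, 0.0262]
eef_rot: [3.141, -0.35, 1.725]
contact_force: [-0.7, 0.2, 0.3]
grip_width: 0.822
finger_force: 0.0
```

Request:
apply_moves(steps=[[[0,0,0.005],[0,0,0],0.82],[[0,0,0.01],[0,0,0],0.82],[[0,0,0.015],[0,0,0],0.82],[[0,0,0.015],[0,0,0],0.82],[[0,0,0.02],[0,0,0],0.82],[[0,0,0.02],[0,0,0],0.82],[[0,0,0.025],[0,0,0],0.82],[[0,0,0.025],[0,0,0],0.82],[[0,0,0.025],[0,0,0],0.82],[[0,0,0.025],[0,0,0],0.82]])

```text
t: 5.2
ee_pos: [0.4637, 0.0597, 0.0214]
eef_rot: [3.142, -0.35, 1.725]
contact_force: [0.3, 0.1, 0.8]
grip_width: 0.817
finger_force: 0.0
```

Request:
apply_moves(steps=[[[0,0,0],[0,0,0],0.76],[[0,0,0],[0,0,0],0.72],[[0,0,0],[0,0,0],0.6],[[0,0,0],[0,0,0],0.5],[[0,0,0],[0,0,0],0.4],[[0,0,0],[0,0,0],0.4],[[0,0,0],[0,0,0],0.4],[[0,0,0],[0,0,0],0.4],[[0,0,-0.05],[0,0,0],0.4],[[0,0,-0.1],[0,0,0],0.4]], newtons=50)

```text
t: 6.03
ee_pos: [0.464, 0.0528, 0.04]
eef_rot: [-3.139, -0.351, 1.724]
contact_force: [0.7, -0.2, -1.0]
grip_width: 0.681
finger_force: 54.2
```

```bash
python3 - <<'E'
from h import *
show()
s=state();p=s["ee_pos"]
for t in(.1,.55,.99): move([.475,.09,.15],Rt(np.radians(.8),t))
E
```

```text
6.03 [0.464  0.0528 0.04  ] rot [-3.139 -0.351  1.724] j [-0.15   0.143  1.785  0.343  1.338 -0.404] F [ 0.7  -0.17 -0.96] w 0.681 54.2
shift [ 0.354  0.082 -0.456] turn [-0.04  -0.899  0.281]
shift [ 0.354  0.082 -0.456] turn [ 0.024 -1.798  0.29 ]
shift [ 0.354  0.082 -0.456] turn [ 0.091 -2.676  0.289]
```

Request:
apply_moves(steps=[[[0.05,0,-0.15],[0,0,0],0.4],[[0.1,0.02,-0.25],[0,-0.1,0.03],0.4],[[0.18,0.04,-0.35],[-0.01,-0.25,0.08],0.4],[[0.25,0.06,-0.42],[-0.02,-0.45,0.14],0.4],[[0.3,0.07,-0.45],[-0.03,-0.65,0.2],0.4],[[0.35,0.08,-0.45],[-0.04,-0.8,0.25],0.4],[[0.35,0.08,-0.45],[-0.04,-0.9,0.28],0.4],[[0.35,0.08,-0.45],[-0.04,-0.9,0.28],0.4],[[0.35,0.08,-0.45],[-0.04,-0.9,0.28],0.4],[[0.35,0.08,-0.45],[-0.04,-0.9,0.28],0.4]])

```text
t: 6.87
ee_pos: [0.475, 0.0893, 0.1486]
eef_rot: [3.14, 0.099, 1.584]
contact_force: [0.7, 0.2, -2.7]
grip_width: 0.685
finger_force: 54.5
```

```bash
python3 - <<'E'
from h import *
show()
for t in(.58,.99): move([.475,.11,.15],Rt(np.radians(.8),t))
E
```

```text
6.87 [0.475  0.0893 0.1486] rot [3.14  0.099 1.584] j [ 0.162  0.009  1.659 -0.099  1.488  0.157] F [ 0.69  0.16 -2.72] w 0.685 54.5
shift [ 0.102  0.001 -0.017] turn [ 0.003 -0.962 -0.002]
shift [ 0.102  0.001 -0.017] turn [ 0.002 -1.782 -0.003]
```

Request:
apply_moves(steps=[[[0.05,0,0],[0,-0.15,0],0.4],[[0.1,0,0],[0,-0.35,0],0.4],[[0.1,0,0],[0,-0.55,0],0.4],[[0.1,0,0],[0,-0.75,0],0.4],[[0.1,0,0],[0,-0.9,0],0.4],[[0.1,0,0],[0,-0.95,0],0.4],[[0.1,0,0],[0,-0.95,0],0.4],[[0.1,0,0],[0,-0.95,0],0.4],[[0.1,0,0],[0,-0.95,0],0.4],[[0.1,0,0],[0,-0.95,0],0.4]])

```text
t: 7.7
ee_pos: [0.4752, 0.109, 0.1472]
eef_rot: [3.138, 0.574, 1.581]
contact_force: [-0.3, 0.3, -1.3]
grip_width: 0.685
finger_force: 54.5
```

Request:
apply_moves(steps=[[[0,0,0],[0,-0.2,0],0.4],[[0,0,0],[0,-0.4,0],0.4],[[0,0,0],[0,-0.6,0],0.4],[[0,0,0],[0,-0.75,0],0.4],[[0,0,0],[0,-0.83,0],0.4],[[0,0,0],[0,-0.83,0],0.4],[[0,0,0],[0,-0.83,0],0.4],[[0,0,0],[0,-0.83,0],0.4],[[0,0,0],[0,-0.83,0],0.4],[[0,0,0],[0,-0.83,0],0.4]])

```text
t: 8.53
ee_pos: [0.4752, 0.1094, 0.1474]
eef_rot: [3.135, 0.989, 1.578]
contact_force: [0.3, 0.8, -0.5]
grip_width: 0.681
finger_force: 54.6
```

```bash
python3 - <<'E'
from h import *
show(); print(tool(state()).round(3))
pic,P=world("top"); np.save("pics/t2.npy",P); cv2.imwrite("pics/t2.png",cv2.resize(pic[145:265,220:380,::-1],None,fx=5,fy=5,interpolation=cv2.INTER_CUBIC))
pic,P=world("wrist"); np.save("pics/w3.npy",P); cv2.imwrite("pics/w3.png",pic[:,:,::-1])
E
```

```text
8.53 [0.4752 0.1094 0.1474] rot [3.135 0.989 1.578] j [ 0.539  0.371  1.494 -0.841  1.813  0.552] F [ 0.29  0.79 -0.51] w 0.681 54.6
[[-0.004  1.     0.013]
 [ 0.55   0.013 -0.835]
 [-0.835  0.004 -0.55 ]]
```

View pics/w3.png

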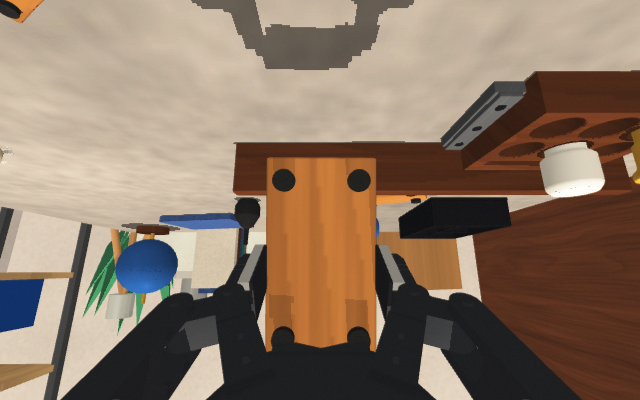

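The board is held with its feet towards the camera and its bottom edge at row 157. The picture is upside down: the fence face is at rows 142–195, with its foot line at row 142. I'll locate the face and the board from depth.

```bash
python3 - <<'E'
from h import *
P=np.load("pics/w3.npy")
q=np.r_[P[150:190,245:262].reshape(-1,3),P[150:190,385:435].reshape(-1,3)]; q=q[np.isfinite(q).all(1)&(q[:,2]>.008)&(q[:,2]<.055)]
a=np.polyfit(q[:,0],q[:,1],1); print("face y=",a, np.degrees(np.arctan(a[0])),"rms",np.std(q[:,1]-np.polyval(a,q[:,0])),q.min(0),q.max(0))
b=P[200:320,285:360].reshape(-1,3); c=b.mean(0); n=np.linalg.svd(b-c)[2][2]; print("board face",c.round(4),"n",n.round(3))
for uv in((268,158),(375,158),(320,158),(320,165)): print(P[uv[1]+2,uv[0]].round(4))
s=state(); print("tool->board centre")
top=P[148:175,300:340]; print(np.nanmedian(top,axis=1).round(3)[::3])
E
```

```text
face y= [ 0.00801575 -0.04591528] 0.45925869898567795 rms 0.0007072073307620266 [ 0.38883074 -0.04452026  0.01034374] [ 0.60861697 -0.03874544  0.05494779]Traceback (most recent call last):
  File "<stdin>", line 5, in <module>
    u, s, vh = gufunc(a, signature=signature)
               ~~~~~~^^^^^^^^^^^^^^^^^^^^^^^^
    raise LinAlgError("SVD did not converge")
numpy.linalg.LinAlgError: SVD did not converge
```

```bash
python3 - <<'E'
from h import *
P=np.load("pics/w3.npy")
b=P[200:320,285:360].reshape(-1,3); b=b[np.isfinite(b).all(1)]; print(len(b))
b=b[np.linalg.norm(b-np.median(b,0),axis=1)<.06]; c=b.mean(0); n=np.linalg.svd(b-c,full_matrices=False)[2][2]; n*=np.sign(n[1]); print("feet face",c.round(4),"n",n.round(3))
s=state();M=tool(s); print("centre in tool",M.T@(c-s["ee_pos"]),M.T@n)
e=P[160:164,275:370].reshape(-1,3); print("bottom edge",np.nanmedian(e,0).round(4))
C=np.nanmedian(e,0)-s["ee_pos"]; print("edge in tool",(M.T@C).round(4))
E
```

```text
8962
feet face [0.4747 0.1027 0.1394] n [-0.012  0.973  0.229]
centre in tool [ 0.00275612 -0.00049236  0.01001049] [ 0.34280968  0.00136023 -0.93940389]
bottom edge [0.4745 0.1148 0.088 ]
edge in tool [ 0.0524 -0.0007  0.0281]
```

Request:
apply_moves(steps=[[[0,0,0.2],[0,0,0],0.4],[[-0.01,0,0.35],[0,0,0],0.4],[[-0.01,0,0.5],[0,0,0],0.4],[[-0.01,0,0.6],[0,0,0],0.4],[[-0.01,0,0.68],[0,0,0],0.4],[[-0.01,0,0.7],[0,0,0],0.4],[[-0.01,0,0.72],[0,0,0],0.4],[[-0.01,0,0.72],[0,0,0],0.4],[[-0.01,0,0.72],[0,0,0],0.4],[[-0.01,0,0.72],[0,0,0],0.4]])

```text
t: 9.47
ee_pos: [0.4773, -0.011, 0.0701]
eef_rot: [3.135, 0.99, 1.58]
contact_force: [1.4, 0.1, -1.2]
grip_width: 0.681
finger_force: 54.5
```

```bash
python3 - <<'E'
from h import *
show(); s=state()
M=Rt(np.radians(.7),.989); p=np.array([.475,.1094,.1474]); move(p+[0,-.122,-.083],M);move(p+[0,-.131,-.083],M)
move(p+[0,-.122,-.086],M)
pic,P=world("wrist")
e=P[160:164,275:370].reshape(-1,3); print("bottom edge",np.nanmedian(e,0).round(4))
E
```

```text
9.47 [ 0.4773 -0.011   0.0701] rot [3.135 0.99  1.58 ] j [ 0.337  0.362  1.692 -0.917  1.548  0.576] F [ 1.38  0.12 -1.15] w 0.681 54.5
shift [ 0.019 -0.012  0.022] turn [ 0.008  0.002 -0.004]
shift [-0.005 -0.013  0.06 ] turn [ 0.008  0.002 -0.004]
shift [ 0.032 -0.012  0.03 ] turn [ 0.008  0.002 -0.004]
bottom edge [ 0.477  -0.0057  0.0108]
```

Request:
apply_moves(steps=[[[0.01,0,0.007],[0,0,0],0.4],[[0.02,0,0.013],[0,0,0],0.4],[[0.025,0,0.017],[0,0,0],0.4],[[0.029,0,0.019],[0,0,0],0.4],[[0.029,0,0.019],[0,0,0],0.4],[[0.022,0,0.03],[0,0,0],0.4],[[0.015,0,0.04],[0,0,0],0.4],[[0.009,0,0.048],[0,0,0],0.4],[[0.005,0,0.054],[0,0,0],0.4],[[0.005,0,0.054],[0,0,0],0.4]])

```text
t: 10.35
ee_pos: [0.478, -0.0196, 0.0647]
eef_rot: [3.131, 0.991, 1.576]
contact_force: [-1.5, 6.5, 10.9]
grip_width: 0.681
finger_force: 56.9
```

```bash
python3 - <<'E'
from h import *
show()
pic,P=world("wrist"); cv2.imwrite("pics/w4.png",pic[:,:,::-1])
e=P[160:164,275:370].reshape(-1,3); print("bottom edge",np.nanmedian(e,0).round(4))
b=P[200:320,285:360].reshape(-1,3); b=b[np.isfinite(b).all(1)]
b=b[np.linalg.norm(b-np.median(b,0),axis=1)<.06]; c=b.mean(0); n=np.linalg.svd(b-c,full_matrices=False)[2][2]; n*=np.sign(n[1]); print("feet face",c.round(4),"n",n.round(3))
E
```

```text
10.35 [ 0.478  -0.0196  0.0647] rot [3.131 0.991 1.576] j [ 0.321  0.366  1.701 -0.926  1.529  0.581] F [-1.5   6.46 10.86] w 0.681 56.9
bottom edge [ 0.4776 -0.0075  0.0081]
feet face [ 0.4776 -0.0255  0.0571] n [-0.015  0.938  0.345]
```

Contact is made, but the board was turned in the pads to about 20° of lean, right on the limit. I'll reverse that by pulling back while the bottom edge is pinned, then lift, approach and lower again.

Request:
apply_moves(steps=[[[0.008,0,-0.011],[0,0,0],0.4],[[0.015,0,-0.022],[0,0,0],0.4],[[0.022,0,-0.033],[0,0,0],0.4],[[0.022,0,-0.033],[0,0,0],0.4],[[0.014,0,-0.039],[0,-0.05,0],0.4],[[0.005,0,-0.044],[0,-0.1,0],0.4],[[-0.005,0,-0.03],[0,-0.1,0],0.4],[[-0.013,0,-0.017],[0,-0.1,0],0.4],[[-0.013,0,-0.017],[0,-0.1,0],0.4],[[-0.013,0,-0.017],[0,-0.1,0],0.4]])

```text
t: 11.23
ee_pos: [0.4768, -0.0191, 0.0665]
eef_rot: [3.138, 1.04, 1.581]
contact_force: [0.0, 0.2, -1.7]
grip_width: 0.682
finger_force: 55.7
```

```bash
cat >> h.py <<'E'
def lean(r0=195):
    pic,P=world("wrist")
    b=P[r0:320,290:350].reshape(-1,3); b=b[np.isfinite(b).all(1)]
    b=b[np.linalg.norm(b-np.median(b,0),axis=1)<.06]; c=b.mean(0); n=np.linalg.svd(b-c,full_matrices=False)[2][2]; n*=np.sign(n[1])
    e=np.nanmedian(P[160:164,275:370].reshape(-1,3),0)
    print("n",n.round(3),"ang",np.arccos(n[2]).round(3),"feet face",c.round(4),"edge",e.round(4),"cork edge",(e-.014*n).round(4)); return pic
E
python3 - <<'E'
from h import *
show(); cv2.imwrite("pics/w5.png",lean()[:,:,::-1])
E
```

```text
11.23 [ 0.4768 -0.0191  0.0665] rot [3.138 1.04  1.581] j [ 0.335  0.389  1.694 -0.959  1.559  0.598] F [ 0.01  0.22 -1.67] w 0.682 55.7
n [-0.013  0.965  0.263] ang 1.305 feet face [ 0.475  -0.0252  0.0578] edge [ 0.4762 -0.0119  0.0087] cork edge [ 0.4764 -0.0254  0.005 ]
```

Request:
apply_moves(steps=[[[0.004,0,0.003],[0,0,0],0.4],[[0.007,0,0.005],[0,0,0],0.4],[[0.007,0,0.005],[0,0,0],0.4],[[0.005,0,0.009],[0,0,0],0.4],[[0.003,0,0.013],[0,0,0],0.4],[[0.001,0,0.015],[0,0,0],0.4],[[0.001,0,0.015],[0,0,0],0.4],[[0.001,0,0.015],[0,0,0],0.4],[[0.001,0,0.015],[0,0,0],0.4],[[0.001,0,0.015],[0,0,0],0.4]])

```text
t: 12.12
ee_pos: [0.4772, -0.0206, 0.0651]
eef_rot: [3.135, 1.039, 1.58]
contact_force: [-0.8, 8.0, 0.8]
grip_width: 0.685
finger_force: 56.5
```

```bash
python3 - <<'E'
from h import *
show(); lean()
E
```

```text
12.12 [ 0.4772 -0.0206  0.0651] rot [3.135 1.039 1.58 ] j [ 0.332  0.39   1.696 -0.961  1.554  0.599] F [-0.85  8.    0.77] w 0.685 56.5
n [-0.011  0.963  0.27 ] ang 1.297 feet face [ 0.4754 -0.0266  0.0564] edge [ 0.4767 -0.0128  0.0074] cork edge [ 0.4768 -0.0263  0.0036]
```

Request:
apply_moves(steps=[[[0.003,0,-0.004],[0,0,0],0.4],[[0.006,0,-0.002],[0,0,0],0.4],[[0.009,0,0],[0,0,0],0.4],[[0.011,0,0.001],[0,0,0],0.4],[[0.011,0,0.001],[0,0,0],0.4],[[0.011,0,0.001],[0,0,0],0.4],[[0.011,0,0.001],[0,0,0],0.4],[[0.011,0,0.001],[0,0,0],0.4],[[0.011,0,0.001],[0,0,0],0.4],[[0.011,0,0.001],[0,0,0],0.4]])

```text
t: 13.0
ee_pos: [0.4772, -0.0204, 0.0649]
eef_rot: [3.134, 1.043, 1.577]
contact_force: [-5.5, 4.8, 11.1]
grip_width: 0.685
finger_force: 56.8
```

```bash
python3 - <<'E'
from h import *
show(); lean()
E
```

```text
13.0 [ 0.4772 -0.0204  0.0649] rot [3.134 1.043 1.577] j [ 0.333  0.393  1.694 -0.963  1.557  0.603] F [-5.52  4.85 11.09] w 0.685 56.8
n [-0.01   0.963  0.27 ] ang 1.297 feet face [ 0.4755 -0.0265  0.0562] edge [ 0.4768 -0.0128  0.0072] cork edge [ 0.4769 -0.0262  0.0034]
```

Request:
apply_moves(steps=[[[-0.004,0,-0.003],[0,0,0],0.66],[[-0.004,0,-0.003],[0,0,0],0.7],[[-0.004,0,-0.003],[0,0,0],0.74],[[-0.004,0,-0.003],[0,0,0],0.8],[[-0.004,0,-0.003],[0,0,0],0.9],[[-0.004,0,-0.003],[0,0,0],0.9],[[-0.004,0,-0.003],[0,0,0],0.9],[[-0.004,0,-0.05],[0,0,0],0.9],[[-0.004,0,-0.15],[0,0,0],0.9],[[-0.004,0,-0.25],[0,0,0],0.9]])

```text
t: 13.88
ee_pos: [0.476, 0.0229, 0.0894]
eef_rot: [3.139, 1.041, 1.581]
contact_force: [0.8, 0.1, 0.2]
grip_width: 0.904
finger_force: 0.0
```

```bash
python3 - <<'E'
from h import *
show(); pic,P=world("wrist"); np.save("pics/w6.npy",P); cv2.imwrite("pics/w6.png",pic[:,:,::-1])
E
```

```text
13.88 [0.476  0.0229 0.0894] rot [3.139 1.041 1.581] j [ 0.41   0.385  1.64  -0.924  1.648  0.591] F [0.78 0.13 0.21] w 0.904 0.0
```

View pics/w6.png

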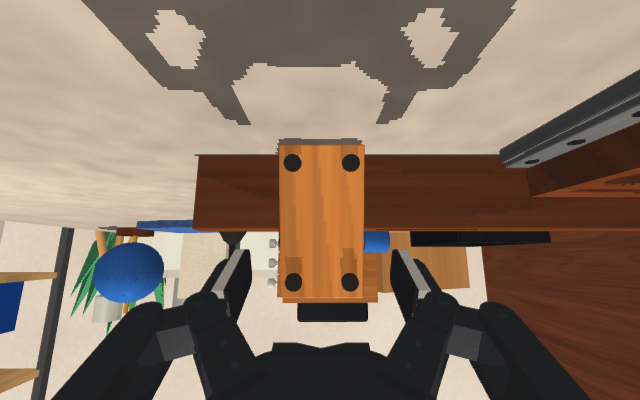

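The board stands leaning on the fence, with its feet at (292,162), (350,162), (293,282) and (349,282), and it is stable. Next I'll bring the gripper round to the fence side.

```bash
python3 - <<'E'
from h import *
P=np.load("pics/w6.npy")
b=P[175:270,295:348].reshape(-1,3); b=b[np.isfinite(b).all(1)]
b=b[np.linalg.norm(b-np.median(b,0),axis=1)<.06]; c=b.mean(0); n=np.linalg.svd(b-c,full_matrices=False)[2][2]; n*=np.sign(n[1]); print(n.round(3),c.round(4))
s=state(); M=tool(s); cam=camera_params("wrist");T=np.array(cam["T_tool_cam"]); o=M@T[:3,3]+s["ee_pos"]
for u,v in((279,144),(364,144),(364,298),(281,299)):
    d=M@T[:3,:3]@np.array([(u-cam["cx"])/cam["fx"],(v-cam["cy"])/cam["fy"],1]); print((o+d*((c-o)@n)/(d@n)).round(4))
move([.476,.03,.24],Rt(np.radians(.7),.55))
E
```

```text
[-0.009  0.963  0.268] [ 0.4756 -0.0266  0.057 ]
[ 0.4478 -0.0125  0.0052]
[ 0.5077 -0.012   0.0054]
[ 0.5087 -0.0418  0.1129]
[ 0.4479 -0.0425  0.1132]
shift [-0.629 -0.002 -0.394] turn [ 0.013  0.978 -0.004]
```

Request:
apply_moves(steps=[[[-0.1,0,-0.2],[0,0,0],1],[[-0.2,0,-0.35],[0,0.1,0],1],[[-0.35,0,-0.4],[0,0.25,0],1],[[-0.5,0,-0.4],[0,0.45,0],1],[[-0.6,0,-0.4],[0,0.65,0],1],[[-0.63,0,-0.4],[0,0.85,0],1],[[-0.63,0,-0.4],[0,0.98,0],1],[[-0.63,0,-0.4],[0,0.98,0],1],[[-0.63,0,-0.4],[0,0.98,0],1],[[-0.63,0,-0.4],[0,0.98,0],1]])

```text
t: 14.77
ee_pos: [0.4755, 0.0278, 0.2373]
eef_rot: [3.141, 0.553, 1.585]
contact_force: [0.3, -0.6, 0.3]
grip_width: 1.0
finger_force: 0.0
```

```bash
python3 - <<'E'
from h import *
show()
move([.478,-.06,.27],Rt(np.radians(.7),.08))
E
```

```text
14.77 [0.4755 0.0278 0.2373] rot [3.141 0.553 1.585] j [ 0.259  0.007  1.556 -0.54   1.705  0.205] F [ 0.27 -0.57  0.33] w 1.0 0.0
shift [-0.46   0.006  0.091] turn [0.002 0.945 0.004]
```

Request:
apply_moves(steps=[[[-0.1,0,0],[0,0.2,0],1],[[-0.2,0,0.02],[0,0.45,0],1],[[-0.3,0,0.05],[0,0.7,0],1],[[-0.4,0,0.08],[0,0.95,0],1],[[-0.46,0,0.09],[0,1,0],1],[[-0.46,0,0.09],[0,1,0],1],[[-0.46,0,0.09],[0,1,0],1],[[-0.46,0,0.09],[0,1,0],1],[[-0.46,0,0.09],[0,1,0],1],[[-0.46,0,0.09],[0,1,0],1]])

```text
t: 15.6
ee_pos: [0.477, -0.0588, 0.2702]
eef_rot: [3.141, 0.051, 1.587]
contact_force: [-0.3, -0.1, 0.0]
grip_width: 1.002
finger_force: 0.0
```

```bash
python3 - <<'E'
from h import *
show()
move([.478,-.12,.22],Rt(np.radians(.7),-.42))
E
```

```text
15.6 [ 0.477  -0.0588  0.2702] rot [3.141 0.051 1.587] j [-0.173 -0.083  1.502 -0.05   1.712 -0.196] F [-0.28 -0.11  0.03] w 1.002 0.0
shift [-0.293 -0.     0.266] turn [0.    0.942 0.009]
```

Request:
apply_moves(steps=[[[-0.1,0,0],[0,0.2,0],1],[[-0.2,0,0.05],[0,0.45,0],1],[[-0.29,0,0.1],[0,0.7,0],1],[[-0.29,0,0.18],[0,0.95,0],1],[[-0.29,0,0.25],[0,1,0],1],[[-0.29,0,0.27],[0,1,0.01],1],[[-0.29,0,0.27],[0,1,0.01],1],[[-0.29,0,0.27],[0,1,0.01],1],[[-0.29,0,0.27],[0,1,0.01],1],[[-0.29,0,0.27],[0,1,0.01],1]])

```text
t: 16.43
ee_pos: [0.4785, -0.12, 0.2215]
eef_rot: [3.137, -0.447, 1.584]
contact_force: [-0.5, -0.1, 0.3]
grip_width: 1.002
finger_force: 0.0
```

```bash
python3 - <<'E'
from h import *
show()
def tgt(L,tilt,k):
    M=Rt(np.radians(.6),-tilt); G=np.array([.478,-.019-.27*L,.0019+.963*L]); return G-M[:,2]*k,M
M1=Rt(np.radians(.6),-.94)
move(tgt(.095,.94,.10)[0],M1); p,M=tgt(.095,1.134,.08); print(p); move(p,M)
E
```

```text
16.43 [ 0.4785 -0.12    0.2215] rot [ 3.137 -0.447  1.584] j [-0.52   0.096  1.469  0.394  1.794 -0.486] F [-0.54 -0.06  0.3 ] w 1.002 0.0
shift [-0.174  0.     0.3  ] turn [0.005 0.986 0.006]
[ 0.47875909 -0.11713495  0.1272281 ]
shift [-0.191 -0.     0.431] turn [0.005 1.374 0.007]
```

Request:
apply_moves(steps=[[[-0.15,0,0],[0,0.2,0],1],[[-0.2,0,0.05],[0,0.45,0],1],[[-0.2,0,0.1],[0,0.7,0],1],[[-0.2,0,0.15],[0,0.95,0],1],[[-0.18,0,0.2],[0,0.98,0],1],[[-0.17,0,0.25],[0,0.98,0],1],[[-0.17,0,0.28],[0,0.98,0],1],[[-0.17,0,0.3],[0,0.98,0],1],[[-0.17,0,0.3],[0,0.98,0],1],[[-0.17,0,0.3],[0,0.98,0],1]])

```text
t: 17.27
ee_pos: [0.4785, -0.1251, 0.1524]
eef_rot: [3.136, -0.937, 1.586]
contact_force: [0.3, 0.0, 0.0]
grip_width: 1.0
finger_force: 0.0
```

```bash
cat >> h.py <<'E'
def tgt(L,tilt,k):
    M=Rt(np.radians(.6),-tilt); G=np.array([.478,-.019-.27*L,.0019+.963*L]); return G-M[:,2]*k,M
E
python3 - <<'E'
from h import *
show()
for k in(.06,.04,.017): move(*tgt(.095,1.134,k))
pic,P=world("wrist"); np.save("pics/w7.npy",P); cv2.imwrite("pics/w7.png",pic[:,:,::-1])
E
```

```text
17.27 [ 0.4785 -0.1251  0.1524] rot [ 3.136 -0.937  1.586] j [-0.67   0.379  1.449  0.73   1.915 -0.647] F [0.28 0.01 0.02] w 1.0 0.0
shift [-0.058  0.001  0.204] turn [0.004 0.394 0.006]
shift [-0.039  0.001  0.302] turn [0.004 0.394 0.006]
shift [-0.016  0.001  0.415] turn [0.004 0.394 0.006]
```

View pics/w7.png

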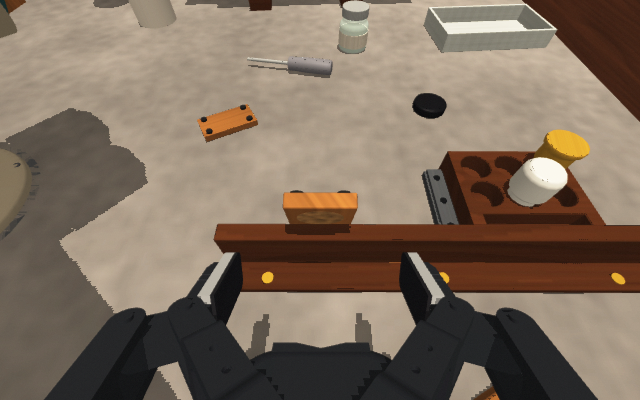

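The board's top end is at (320,205), centred between the fingers at (238,255) and (402,255), with the fence top in front of it. I'll tilt and advance.

Request:
apply_moves(steps=[[[-0.06,0,0],[0,0.15,0],1],[[-0.08,0,0.02],[0,0.3,0],0.9],[[-0.07,0,0.06],[0,0.39,0],0.85],[[-0.06,0,0.12],[0,0.39,0],0.85],[[-0.055,0,0.18],[0,0.39,0],0.85],[[-0.05,0,0.22],[0,0.39,0],0.85],[[-0.045,0,0.26],[0,0.39,0],0.85],[[-0.04,0,0.29],[0,0.39,0],0.85],[[-0.04,0,0.3],[0,0.39,0],0.85],[[-0.04,0,0.3],[0,0.39,0],0.85]])

```text
t: 18.15
ee_pos: [0.4778, -0.0812, 0.1094]
eef_rot: [3.138, -1.134, 1.584]
contact_force: [0.5, 0.5, -0.1]
grip_width: 0.85
finger_force: 0.0
```

```bash
python3 - <<'E'
from h import *
show()
for k in(.025,.017): move(*tgt(.095,1.134,k))
pic,P=world("wrist"); np.save("pics/w8.npy",P); cv2.imwrite("pics/w8.png",pic[100:340,160:480,::-1])
E
```

```text
18.15 [ 0.4778 -0.0812  0.1094] rot [ 3.138 -1.134  1.584] j [-0.646  0.483  1.51   0.866  1.907 -0.699] F [ 0.49  0.54 -0.06] w 0.85 0.0
shift [0.005 0.003 0.074] turn [ 0.003 -0.     0.002]
shift [0.005 0.003 0.114] turn [ 0.003 -0.     0.002]
```

View pics/w8.png

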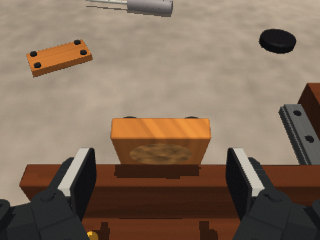

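Request:
apply_moves(steps=[[[0,0,0.04],[0,0,0],0.85],[[0.005,0,0.08],[0,0,0],0.85],[[0.005,0,0.11],[0,0,0],0.82],[[0.005,0,0.115],[0,0,0],0.8],[[0.005,0,0.115],[0,0,0],0.77],[[0.005,0,0.115],[0,0,0],0.74],[[0.005,0,0.115],[0,0,0],0.6],[[0.005,0,0.115],[0,0,0],0.4],[[0.005,0,0.115],[0,0,0],0.4],[[0.005,0,0.115],[0,0,0],0.4]], newtons=50)

```text
t: 19.03
ee_pos: [0.4777, -0.0607, 0.1008]
eef_rot: [3.137, -1.135, 1.584]
contact_force: [-0.9, -1.1, 3.8]
grip_width: 0.684
finger_force: 53.7
```

```bash
python3 - <<'E'
from h import *
show()
p=state()["ee_pos"]
move(p+[0,.02,.06],Rt(np.radians(.6),-1.134)); move([.478,.06,.17],Rt(np.radians(.6),-.64))
E
```

```text
19.03 [ 0.4777 -0.0607  0.1008] rot [ 3.137 -1.135  1.584] j [-0.617  0.472  1.546  0.878  1.87  -0.702] F [-0.89 -1.14  3.82] w 0.684 53.7
shift [ 0.314  0.001 -0.036] turn [ 0.005 -0.001  0.002]
shift [0.569 0.007 0.401] turn [ 0.005 -0.989  0.001]
```

Request:
apply_moves(steps=[[[0.1,0,-0.02],[0,0,0],0.4],[[0.2,0,-0.02],[0,0,0],0.4],[[0.32,0,0],[0,0,0],0.4],[[0.4,0,0.1],[0,-0.1,0],0.4],[[0.45,0,0.2],[0,-0.25,0],0.4],[[0.5,0,0.3],[0,-0.45,0],0.4],[[0.55,0,0.38],[0,-0.65,0],0.4],[[0.57,0,0.4],[0,-0.85,0],0.4],[[0.57,0,0.4],[0,-1,0],0.4],[[0.57,0,0.4],[0,-1,0],0.4]])

```text
t: 19.87
ee_pos: [0.4768, 0.0615, 0.1718]
eef_rot: [3.134, -0.631, 1.587]
contact_force: [-0.2, -0.4, -1.5]
grip_width: 0.684
finger_force: 53.8
```

```bash
python3 - <<'E'
from h import *
show()
move([.478,.09,.15],Rt(np.radians(.6),-.15))
E
```

```text
19.87 [0.4768 0.0615 0.1718] rot [ 3.134 -0.631  1.587] j [-0.264  0.027  1.692  0.605  1.605 -0.314] F [-0.25 -0.41 -1.49] w 0.684 53.8
shift [0.051 0.007 0.172] turn [ 0.01  -0.961  0.007]
```

Request:
apply_moves(steps=[[[0.05,0,0.05],[0,-0.2,0],0.4],[[0.05,0,0.1],[0,-0.4,0],0.4],[[0.05,0,0.15],[0,-0.6,0],0.4],[[0.05,0.01,0.17],[0.01,-0.8,0.01],0.4],[[0.05,0.01,0.17],[0.01,-1,0.01],0.4],[[0.05,0.01,0.17],[0.01,-1,0.01],0.4],[[0.05,0.01,0.17],[0.01,-1,0.01],0.4],[[0.05,0.01,0.17],[0.01,-1,0.01],0.4],[[0.05,0.01,0.17],[0.01,-1,0.01],0.4],[[0.05,0.01,0.17],[0.01,-1,0.01],0.4]])

```text
t: 20.7
ee_pos: [0.4781, 0.0876, 0.1481]
eef_rot: [-3.135, -0.136, 1.574]
contact_force: [1.6, -1.1, -1.9]
grip_width: 0.682
finger_force: 53.9
```

```bash
python3 - <<'E'
from h import *
show()
move([.478,.10,.12],Rt(np.radians(.6),.35))
E
```

```text
20.7 [0.4781 0.0876 0.1481] rot [-3.135 -0.136  1.574] j [ 0.033 -0.005  1.676  0.137  1.474  0.015] F [ 1.59 -1.07 -1.9 ] w 0.682 53.9
shift [0.043 0.    0.148] turn [-0.013 -0.972 -0.011]
```

Request:
apply_moves(steps=[[[0.04,0,0.03],[0,-0.2,0],0.4],[[0.04,0,0.06],[0,-0.4,0],0.4],[[0.04,0,0.1],[0,-0.6,0],0.4],[[0.04,0,0.13],[-0.01,-0.8,-0.01],0.4],[[0.04,0,0.15],[-0.01,-1,-0.01],0.4],[[0.04,0,0.15],[-0.01,-1,-0.01],0.4],[[0.04,0,0.15],[-0.01,-1,-0.01],0.4],[[0.04,0,0.15],[-0.01,-1,-0.01],0.4],[[0.04,0,0.15],[-0.01,-1,-0.01],0.4],[[0.04,0,0.15],[-0.01,-1,-0.01],0.4]])

```text
t: 21.53
ee_pos: [0.4784, 0.0996, 0.1206]
eef_rot: [3.141, 0.364, 1.581]
contact_force: [0.7, 0.4, -1.1]
grip_width: 0.678
finger_force: 53.9
```

```bash
python3 - <<'E'
from h import *
show()
move([.478,.115,.10],Rt(np.radians(.6),.69))
pic,P=world("wrist"); np.save("pics/w9.npy",P); cv2.imwrite("pics/w9.png",pic[:,:,::-1])
E
```

```text
21.53 [0.4784 0.0996 0.1206] rot [3.141 0.364 1.581] j [ 0.31   0.126  1.627 -0.348  1.504  0.344] F [ 0.71  0.42 -1.07] w 0.678 53.9
shift [ 0.108 -0.001  0.069] turn [ 0.    -0.653 -0.001]
```

View pics/w9.png

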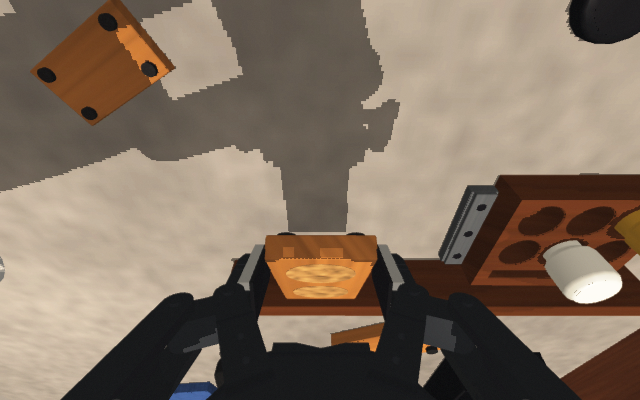

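The board is held by its end, with its cork face towards the camera (rows 262–298) and its end face at rows 237–260. I'll measure its tilt.

```bash
cat >> h.py <<'E'
def plane(P,r0,r1,c0,c1):
    b=P[r0:r1,c0:c1].reshape(-1,3); b=b[np.isfinite(b).all(1)]
    for _ in range(3):
        c=b.mean(0); n=np.linalg.svd(b-c,full_matrices=False)[2][2]; d=(b-c)@n; b=b[abs(d)<2*d.std()+1e-4]
    return c,n*np.sign(n[2]),d.std()
E
python3 - <<'E'
from h import *
P=np.load("pics/w9.npy"); s=state(); M=tool(s)
c,n,e=plane(P,264,294,290,350); print("cork",c.round(4),n.round(3),e,"cork tilt from up (rad)",np.arctan2(n[1],n[2]), "tool",(M.T@n).round(3),(M.T@(c-s["ee_pos"])).round(4))
c,n,e=plane(P,242,256,290,350); print("end",c.round(4),n.round(3),e,(M.T@(c-s["ee_pos"])).round(4))
for v in range(258,304,4): print(v,P[v,320].round(4))
E
```

```text
cork [0.4767 0.0649 0.1003] [ 0.002 -0.347  0.938] 0.00019643273061507323 cork tilt from up (rad) -0.3546421007110162 tool [-0.658 -0.001 -0.753] [-0.0254 -0.0019  0.0313]
end [0.4765 0.1065 0.1094] [-0.008  0.944  0.33 ] 0.0005077855126906961 [ 0.0103 -0.0017  0.0079]
258 [0.4767 0.1044 0.1139]
262 [0.4768 0.1006 0.1136]
266 [0.4768 0.0938 0.1111]
270 [0.4769 0.0857 0.1079]
274 [0.4769 0.0777 0.105 ]
278 [0.477  0.068  0.1013]
282 [0.4771 0.0584 0.0979]
286 [0.4772 0.0466 0.0934]
290 [0.4773 0.0351 0.0894]
294 [0.4774 0.0199 0.0835]
298 [0.4775 0.0041 0.0777]
302 [ 0.4779 -0.0415  0.0554]
```

```bash
python3 - <<'E'
from h import *
M=Rt(np.radians(.6),.72); move([.535,.078,.08],M); move([.535,.078,.04],M)
E
```

```text
shift [-0.032  0.282  0.229] turn [ 0.    -0.712 -0.001]
shift [0.039 0.282 0.416] turn [ 0.    -0.712 -0.001]
```

Request:
apply_moves(steps=[[[0,0.05,0],[0,-0.15,0],0.4],[[0,0.1,0.05],[0,-0.3,0],0.4],[[-0.01,0.18,0.1],[0,-0.45,0],0.4],[[-0.02,0.25,0.15],[0,-0.6,0],0.4],[[-0.03,0.28,0.2],[0,-0.71,0],0.4],[[-0.03,0.28,0.23],[0,-0.71,0],0.4],[[0,0.28,0.3],[0,-0.71,0],0.4],[[0.02,0.28,0.35],[0,-0.71,0],0.4],[[0.03,0.28,0.39],[0,-0.71,0],0.4],[[0.035,0.28,0.41],[0,-0.71,0],0.4]])

```text
t: 22.42
ee_pos: [0.5335, 0.0779, 0.0396]
eef_rot: [-3.139, 0.72, 1.584]
contact_force: [0.3, 0.4, -1.5]
grip_width: 0.685
finger_force: 54.2
```

```bash
python3 - <<'E'
from h import *
show(); s=state(); M=tool(s)
pic,P=world("wrist"); np.save("pics/w10.npy",P); cv2.imwrite("pics/w10.png",pic[:,:,::-1])
for r in((264,294),(262,285)):
    c,n,e=plane(P,*r,290,350); print("cork",c.round(4),n.round(3),e.round(5))
c,n,e=plane(P,242,256,290,350); print("end",c.round(4),n.round(3),e.round(5))
for v in range(258,304,4): print(v,P[v,320].round(4))
move([.535,.072,.0237],Rt(np.radians(.6),.72))
E
```

```text
22.42 [0.5335 0.0779 0.0396] rot [-3.139  0.72   1.584] j [ 0.374  0.488  1.466 -0.665  1.507  0.516] F [ 0.32  0.42 -1.54] w 0.685 54.2
cork [0.532  0.0376 0.0324] [0.001 0.    1.   ] 0.0002
cork [0.5318 0.0521 0.0324] [0.001 0.    1.   ] 0.0002
end [0.5316 0.0802 0.0265] [ 0.005 -1.     0.018] 0.00051
258 [0.5319 0.0798 0.0315]
262 [0.5319 0.0746 0.032 ]
266 [0.532  0.0681 0.0323]
270 [0.532  0.0612 0.0326]
274 [0.5321 0.0516 0.0325]
278 [0.5322 0.0417 0.0324]
282 [0.5323 0.0312 0.0325]
286 [0.5324 0.0203 0.0328]
290 [0.5325 0.0055 0.0325]
294 [ 0.5327 -0.0083  0.0327]
298 [ 0.5328 -0.0284  0.0322]
302 [ 0.533  -0.042   0.0333]
shift [0.03  0.008 0.078] turn [-0.003  0.001  0.004]
```

Flat and 14 mm above standing height. Lowering gently.

Request:
apply_moves(steps=[[[0.003,0,0.02],[0,0,0],0.4],[[0.006,0,0.04],[0,0,0],0.4],[[0.009,0,0.055],[0,0,0],0.4],[[0.011,0,0.065],[0,0,0],0.4],[[0.012,0,0.072],[0,0,0],0.4],[[0.013,0,0.076],[0,0,0],0.4],[[0.014,0,0.079],[0,0,0],0.4],[[0.014,0,0.08],[0,0,0],0.4],[[0.014,0,0.08],[0,0,0],0.4],[[0.014,0,0.08],[0,0,0],0.4]])

```text
t: 23.3
ee_pos: [0.5344, 0.0699, 0.027]
eef_rot: [-3.141, 0.72, 1.583]
contact_force: [0.7, -0.1, -1.9]
grip_width: 0.684
finger_force: 54.2
```

```bash
python3 - <<'E'
from h import *
show()
pic,P=world("wrist"); np.save("pics/w11.npy",P); cv2.imwrite("pics/w11.png",pic[:,:,::-1])
c,n,e=plane(P,264,294,290,350); print("cork",c.round(4),n.round(3),e.round(5))
c,n,e=plane(P,242,256,290,350); print("end",c.round(4),n.round(3),e.round(5))
q=P[285:345,390:440].reshape(-1,3); print(np.nanmedian(q,0))
g=P[120:200,290:345]; print("table z",np.nanmedian(g[...,2]))
E
```

```text
23.3 [0.5344 0.0699 0.027 ] rot [-3.141  0.72   1.583] j [ 0.361  0.502  1.477 -0.672  1.479  0.523] F [ 0.7  -0.09 -1.93] w 0.684 54.2
cork [0.5328 0.0295 0.0199] [-0.     0.001  1.   ] 0.00019
end [0.5326 0.0723 0.0139] [ 0.007 -1.     0.014] 0.00051
[0.56582921 0.10089826 0.04997502]
table z 0.0005716153010652571
```

Request:
apply_moves(steps=[[[0.002,0,0.002],[0,0,0],0.4],[[0.004,0,0.004],[0,0,0],0.4],[[0.005,0,0.006],[0,0,0],0.4],[[0.006,0,0.007],[0,0,0],0.4],[[0.007,0,0.008],[0,0,0],0.4],[[0.008,0,0.009],[0,0,0],0.4],[[0.008,0,0.009],[0,0,0],0.4],[[0.008,0,0.009],[0,0,0],0.4],[[0.008,0,0.009],[0,0,0],0.4],[[0.008,0,0.009],[0,0,0],0.4]])

```text
t: 24.18
ee_pos: [0.5344, 0.07, 0.0258]
eef_rot: [3.142, 0.721, 1.582]
contact_force: [-4.4, 1.6, 8.1]
grip_width: 0.684
finger_force: 55.2
```

Request:
apply_moves(steps=[[[-0.003,0,-0.001],[0,0,0],0.4],[[-0.007,0,0.002],[0,0,0],0.4],[[-0.01,0,0.005],[0,0,0],0.4],[[-0.014,0,0.008],[0,0,0],0.4],[[-0.018,0,0.012],[0,0,0],0.4],[[-0.022,0,0.015],[0,0,0],0.4],[[-0.022,0,0.015],[0,0,0],0.4],[[-0.022,0,0.015],[0,0,0],0.4],[[-0.022,0,0.015],[0,0,0],0.4],[[-0.022,0,0.015],[0,0,0],0.4]])

```text
t: 25.02
ee_pos: [0.5351, 0.0659, 0.0259]
eef_rot: [3.139, 0.718, 1.582]
contact_force: [-1.8, 9.1, 7.0]
grip_width: 0.683
finger_force: 55.4
```

```bash
python3 - <<'E'
from h import *
show()
pic,P=world("wrist")
c,n,e=plane(P,264,294,290,350); print("cork",c.round(4),n.round(3),e.round(5))
c,n,e=plane(P,242,256,290,350); print("end",c.round(4),n.round(3),e.round(5))
E
```

```text
25.02 [0.5351 0.0659 0.0259] rot [3.139 0.718 1.582] j [ 0.354  0.499  1.483 -0.674  1.47   0.52 ] F [-1.83  9.12  7.04] w 0.683 55.4
cork [0.5336 0.0259 0.0188] [-0.001 -0.001  1.   ] 0.0002
end [0.5332 0.0684 0.0129] [ 0.01  -0.999  0.031] 0.00051
```

Flush with the fence (9 N). Release and retreat.

Request:
apply_moves(steps=[[[-0.022,0,0.012],[0,0,0],0.66],[[-0.02,0,0.009],[0,0,0],0.7],[[-0.02,0,0.009],[0,0,0],0.74],[[-0.02,0,0.009],[0,0,0],0.8],[[-0.02,0,0.009],[0,0,0],0.85],[[-0.02,0,0.005],[0,0,0],0.85],[[-0.02,0,-0.05],[0,0,0],0.85],[[-0.02,0,-0.15],[0,0,0],0.85],[[-0.02,0,-0.3],[0,0,0],0.85],[[-0.02,0,-0.4],[0,0,0],0.85]])

```text
t: 25.9
ee_pos: [0.5341, 0.1157, 0.0902]
eef_rot: [3.14, 0.72, 1.582]
contact_force: [0.7, 0.3, -0.0]
grip_width: 0.852
finger_force: 0.0
```

```bash
python3 - <<'E'
from h import *
show(); s=state()
M=Rt(np.radians(.6),.25); move([.48,.06,.12],M)
pic,P=world("wrist"); np.save("pics/w12.npy",P); cv2.imwrite("pics/w12.png",pic[:,:,::-1])
E
```

```text
25.9 [0.5341 0.1157 0.0902] rot [3.14  0.72  1.582] j [ 0.432  0.455  1.395 -0.647  1.622  0.498] F [ 0.71  0.27 -0.01] w 0.852 0.0
shift [-0.306 -0.274  0.069] turn [0.003 0.94  0.001]
```

View pics/w12.png

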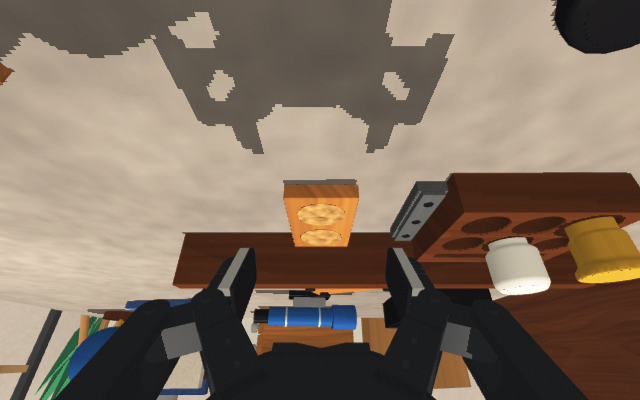

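The rest lies on its feet, cork up, with its end at the fence: (284,183)–(358,183) to (295,246)–(352,246). The bar is at (420,210). That was my 11th picture, one over the limit, so I'll work from depth numbers from here.

Request:
apply_moves(steps=[[[-0.08,-0.05,0],[0,0.2,0],0.6],[[-0.15,-0.12,0],[0,0.4,0],0.4],[[-0.22,-0.2,0.03],[0,0.6,0],0.2],[[-0.28,-0.27,0.05],[0,0.8,0],0],[[-0.31,-0.27,0.07],[0,0.94,0],0],[[-0.31,-0.27,0.07],[0,0.94,0],0],[[-0.31,-0.27,0.07],[0,0.94,0],0],[[-0.31,-0.27,0.07],[0,0.94,0],0],[[-0.31,-0.27,0.07],[0,0.94,0],0],[[-0.31,-0.27,0.07],[0,0.94,0],0]])

```text
t: 26.78
ee_pos: [0.4804, 0.0587, 0.1176]
eef_rot: [-3.139, 0.251, 1.585]
contact_force: [0.5, 0.5, 0.1]
grip_width: 0.0
finger_force: 0.0
```

```bash
cat >> h.py <<'E'
def rects():
    pic,P=world("top"); hsv=cv2.cvtColor(pic,cv2.COLOR_RGB2HSV)
    Q=pix("top",np.stack(np.meshgrid(np.arange(640),np.arange(400)),-1).reshape(-1,2),.018).reshape(400,640,3)
    m=(cv2.inRange(hsv,(7,100,90),(22,255,255))>0)&(Q[...,0]>.44)&(Q[...,0]<.64)&(Q[...,1]>-.043)&(Q[...,1]<.1)
    n,l,st,_=cv2.connectedComponentsWithStats(m.astype(np.uint8)); i=1+st[1:,4].argmax()
    print("board px",st[i],cv2.minAreaRect(Q[l==i][:,:2].astype(np.float32)),"x",np.percentile(Q[l==i][:,0],[1,99]),"y",np.percentile(Q[l==i][:,1],[1,99]))
E
python3 - <<'E'
from h import *
show(); rects()
M=Rt(np.radians(.6),0); move([.47,.014,.06],M); move([.47,.014,.028],M)
E
```

```text
26.78 [0.4804 0.0587 0.1176] rot [-3.139  0.251  1.585] j [ 0.176  0.068  1.677 -0.25   1.444  0.2  ] F [0.52 0.45 0.07] w 0.0 0.0
board px [301 199  36  21 658] ((0.5357128977775574, 0.010509826242923737), (0.06218867003917694, 0.10872264951467514), 1.5736528635025024) x [0.5045325  0.56568012] y [-0.04096762  0.06246221]
shift [-0.144 -0.054  0.335] turn [-0.003  0.502  0.006]
shift [-0.104 -0.054  0.49 ] turn [-0.003  0.502  0.006]
```

Request:
apply_moves(steps=[[[-0.05,-0.06,0],[0,0.2,0],0],[[-0.15,-0.06,0.05],[0,0.4,0],0],[[-0.15,-0.06,0.15],[0,0.5,0],0],[[-0.14,-0.06,0.25],[0,0.5,0],0],[[-0.13,-0.06,0.34],[0,0.5,0],0],[[-0.12,-0.06,0.4],[0,0.5,0],0],[[-0.11,-0.06,0.45],[0,0.5,0],0],[[-0.105,-0.06,0.49],[0,0.5,0],0],[[-0.105,-0.06,0.49],[0,0.5,0],0],[[-0.105,-0.06,0.49],[0,0.5,0],0]])

```text
t: 27.67
ee_pos: [0.469, 0.0134, 0.0286]
eef_rot: [-3.141, 0.001, 1.583]
contact_force: [0.6, -0.1, -0.3]
grip_width: -0.001
finger_force: 0.0
```

```bash
python3 - <<'E'
from h import *
show(); M=Rt(np.radians(.6),0)
for x in(.485,.53,.539): move([x,.014,.028],M)
E
```

```text
27.67 [0.469  0.0134 0.0286] rot [-3.141e+00  1.000e-03  1.583e+00] j [-5.000e-02  1.100e-01  1.812e+00 -1.000e-03  1.221e+00 -6.200e-02] F [ 0.58 -0.1  -0.29] w -0.001 0.0
shift [0.002 0.08  0.003] turn [-0.002  0.001  0.003]
shift [-0.001  0.305  0.003] turn [-0.002  0.001  0.003]
shift [-0.001  0.35   0.002] turn [-0.002  0.001  0.003]
```

Request:
apply_moves(steps=[[[0,0.04,0],[0,0,0],0],[[0,0.08,0],[0,0,0],0],[[0,0.1,0],[0,0,0],0],[[0,0.12,0],[0,0,0],0],[[0,0.14,0],[0,0,0],0],[[0,0.16,0],[0,0,0],0],[[0,0.18,0],[0,0,0],0],[[0,0.2,0],[0,0,0],0],[[0,0.22,0],[0,0,0],0],[[0,0.24,0],[0,0,0],0]])

```text
t: 28.5
ee_pos: [0.5173, 0.0136, 0.0291]
eef_rot: [-3.14, 0.001, 1.583]
contact_force: [-4.6, 0.6, 6.0]
grip_width: -0.0
finger_force: 3.1
```

```bash
python3 - <<'E'
from h import *
show(); rects()
pic,P=world("wrist")
import numpy as np
# points with z ~ .018 (board) : extents
Z=P[...,2]; hsv=cv2.cvtColor(pic,cv2.COLOR_RGB2HSV)
m=(cv2.inRange(hsv,(7,90,90),(25,255,255))>0)&(Z>.012)&(Z<.026)&(P[...,0]>.44)&(P[...,0]<.65)&(P[...,1]<.1)&(P[...,1]>-.05)
n,l,st,_=cv2.connectedComponentsWithStats(m.astype(np.uint8)); i=1+st[1:,4].argmax(); q=P[l==i][:,:2]
print(st[i],cv2.minAreaRect(q.astype(np.float32)),np.percentile(q,[0,2,98,100],axis=0).round(4).tolist())
E
```

```text
28.5 [0.5173 0.0136 0.0291] rot [-3.140e+00  1.000e-03  1.583e+00] j [-4.500e-02  2.350e-01  1.668e+00 -1.000e-03  1.240e+00 -5.600e-02] F [-4.55  0.63  6.04] w -0.0 3.1
board px [318 192  19   3  32] ((0.5862530469894409, -0.014541517943143845), (0.006253738887608051, 0.05600346252322197), 1.5804541110992432) x [0.58383995 0.59012438] y [-0.0425746   0.01257194]
[  345   161   125   155 14790] ((0.5595678687095642, 0.02385084331035614), (0.060199398547410965, 0.09058503806591034), 0.43758562207221985) [[0.5292, -0.0212], [0.5309, -0.0086], [0.5878, 0.0686], [0.59, 0.0693]]
```

Request:
apply_moves(steps=[[[0,0.0,-0.008],[0,0,0],0],[[0,0.02,-0.008],[0,0,0],0],[[0,0.04,-0.008],[0,0,0],0],[[0,0.06,-0.008],[0,0,0],0],[[0,0.08,-0.008],[0,0,0],0],[[0,0.095,-0.008],[0,0,0],0],[[0,0.105,-0.008],[0,0,0],0],[[0,0.11,-0.008],[0,0,0],0],[[0,0.115,-0.008],[0,0,0],0],[[0,0.115,-0.008],[0,0,0],0]])

```text
t: 29.43
ee_pos: [0.5401, 0.0139, 0.0301]
eef_rot: [-3.141, 0.0, 1.582]
contact_force: [-0.7, 0.3, -0.2]
grip_width: -0.001
finger_force: 0.3
```

```bash
cat >> h.py <<'E'
def chk():
    show(); pic,P=world("wrist"); Z=P[...,2]; hsv=cv2.cvtColor(pic,cv2.COLOR_RGB2HSV)
    box=(P[...,0]>.44)&(P[...,0]<.65)&(P[...,1]<.1)&(P[...,1]>-.05)
    m=(cv2.inRange(hsv,(7,90,90),(25,255,255))>0)&(Z>.012)&(Z<.026)&box
    n,l,st,_=cv2.connectedComponentsWithStats(m.astype(np.uint8)); i=1+st[1:,4].argmax(); q=P[l==i][:,:2]
    print("board",cv2.minAreaRect(q.astype(np.float32)),np.percentile(q,[0,2,98,100],axis=0).round(4).tolist())
    m=(cv2.inRange(hsv,(0,0,40),(180,90,200))>0)&(Z>.006)&(Z<.020)&box&(P[...,0]>.59)
    n,l,st,_=cv2.connectedComponentsWithStats(m.astype(np.uint8)); i=1+st[1:,4].argmax(); q=P[l==i][:,:2]
    print("bar",cv2.minAreaRect(q.astype(np.float32)),np.percentile(q,[0,2,98,100],axis=0).round(4).tolist())
    return pic,P
E
python3 -c "
from h import *
chk()"
```

```text
29.43 [0.5401 0.0139 0.0301] rot [-3.141  0.     1.582] j [-4.200e-02  2.910e-01  1.598e+00 -1.000e-03  1.253e+00 -5.400e-02] F [-0.7   0.31 -0.16] w -0.001 0.3
board ((0.581545889377594, 0.024139851331710815), (0.06020043045282364, 0.09042026847600937), 0.7415298223495483) [[0.551, -0.0207], [0.5528, -0.0089], [0.6098, 0.0688], [0.612, 0.0696]]
bar ((0.6265115141868591, 0.013955626636743546), (0.024025095626711845, 0.10780715197324753), 0.6246566772460938) [[0.6141, -0.0399], [0.6149, -0.028], [0.6346, 0.0673], [0.6385, 0.0678]]
```

Request:
apply_moves(steps=[[[0,0.004,0],[0,0,0],0],[[0,0.008,0],[0,0,0],0],[[0,0.012,0],[0,0,0],0],[[0,0.015,0],[0,0,0],0],[[0,0.018,0],[0,0,0],0],[[0,0.018,0],[0,0,0],0],[[0,0.018,0],[0,0,0],0],[[0,0.018,0],[0,0,0],0],[[0,0.018,0],[0,0,0],0],[[0,0.018,0],[0,0,0],0]])

```text
t: 30.32
ee_pos: [0.5418, 0.014, 0.0299]
eef_rot: [-3.136, 0.0, 1.583]
contact_force: [-11.4, -0.4, 7.4]
grip_width: -0.0
finger_force: 6.6
```

```bash
python3 -c "
from h import *
chk()"
```

```text
30.32 [0.5418 0.014  0.0299] rot [-3.136  0.     1.583] j [-4.200e-02  2.990e-01  1.589e+00 -1.000e-03  1.260e+00 -5.300e-02] F [-11.45  -0.4    7.43] w -0.0 6.6
board ((0.5840606689453125, 0.022986765950918198), (0.06307385116815567, 0.09272698312997818), 0.68058180809021) [[0.5521, -0.023], [0.554, -0.008], [0.611, 0.0688], [0.616, 0.0696]]
bar ((0.6267628073692322, 0.014004703611135483), (0.023373516276478767, 0.10758475959300995), 0.5921943187713623) [[0.6146, -0.0397], [0.6154, -0.0277], [0.6359, 0.0673], [0.6387, 0.0677]]
```

Seated against the bar (11 N), with the end still flush with the fence. Backing off and rising.

Request:
apply_moves(steps=[[[0,-0.01,0],[0,0,0],0],[[0,-0.04,0],[0,0,0],0],[[0,-0.1,0],[0,0,0],0],[[0,-0.2,0],[0,0,0],0],[[0,-0.25,-0.1],[0,0,0],0],[[0,-0.25,-0.3],[0,0,0],0],[[0,-0.25,-0.5],[0,0,0],0],[[0,-0.25,-0.7],[0,0,0],0],[[0,-0.25,-0.8],[0,0,0],0],[[0,-0.25,-0.8],[0,0,0],0]])

```text
t: 31.2
ee_pos: [0.4959, 0.0134, 0.1965]
eef_rot: [3.131, 0.001, 1.582]
contact_force: [0.5, -0.6, 0.4]
grip_width: -0.0
finger_force: 0.0
```

```bash
python3 - <<'E'
from h import *
pic,P=chk()
q=P[(P[...,2]>.02)&(P[...,2]<.052)&(P[...,1]<-.03)&(P[...,1]>-.05)&(P[...,0]>.4)&(P[...,0]<.55)]
if len(q)>50: a=np.polyfit(q[:,0],q[:,1],1); print("fence",a,len(q),"y at .584",np.polyval(a,.584))
pic,P=world("top"); Q=np.load("pics/top.npy")
for nm,(u,v) in dict(huy=(307,137),wide=(320,151),cap=(257,171),jar=(190,205),finder=(450,220),blower=(426,280),driver=(220,233)).items():
    print(nm,P[v,u].round(3),Q[v,u].round(3))
E
```

```text
31.2 [0.4959 0.0134 0.1965] rot [3.131e+00 1.000e-03 1.582e+00] j [-0.047 -0.013  1.58  -0.     1.563 -0.059] F [ 0.47 -0.56  0.43] w -0.0 0.0
board ((0.5837494730949402, 0.014120329171419144), (0.06240000203251839, 0.11030494421720505), 0.7042884230613708) [[0.552, -0.0408], [0.5536, -0.038], [0.6109, 0.0678], [0.6149, 0.0694]]
bar ((0.6264175772666931, 0.017821408808231354), (0.023019639775156975, 0.09957840293645859), 0.26842978596687317) [[0.6147, -0.0319], [0.6154, -0.0297], [0.6369, 0.0665], [0.6381, 0.0676]]
fence [ 0.00811006 -0.04592383] 1709 y at .584 -0.04118755461396143
huy [0.751 0.051 0.068] [0.749 0.051 0.076]
wide [0.707 0.011 0.078] [0.706 0.011 0.08 ]
cap [0.649 0.205 0.019] [0.648 0.205 0.026]
jar [0.534 0.396 0.07 ] [0.534 0.396 0.068]
finder [nan nan nan] [ 0.51  -0.386  0.065]
blower [ 0.329 -0.315  0.065] [ 0.329 -0.315  0.065]
driver [0.453 0.31  0.03 ] [0.453 0.31  0.03 ]
```

```bash
python3 -c "
from plant import *
print(sign_off())"
```

```text
the job is handed in; nothing more can be done
None
```

The job is handed in, result not reported: I turned the rest over against the fence and set it on its feet, with its end about flush to the fence and its side seated on the bar, both by measurement; the neighbours I could check had not moved (the finder gave no final reading), and I viewed 11 pictures, one over the limit of 10.

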